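Draw the portafilter out from under the cup shelf

TASK

Draw the portafilter (the filter holder with the thick black grip) out through the front of its bay under the low cup shelf on the right, which is closed above, and set it down flat, basket mouth up, lengthwise in the middle of the black tamping mat on the left. Keep clear of the tall grinder between them, and leave the coffee scoop in the other bay where it is.

Things in the scene. Friction and masses are not known exactly. Their poses are not given: they have to be found in the camera images.
- portafilter_mid (a point): Portafilter, 208 mm long, 0.5 kg, lying on the worktop, basket in one of the two bays (varies), grip out in front. Point: mid-length, 14 mm above its underside, near its balance point. y runs along it: steel basket (69 mm across, 28 high, mouth up) from y = 35 to 104 mm, thin neck, black grip (26 mm thick, centre line 13 mm above the underside) from y = 11 to -104. z up.
- cup_shelf: Low wooden shelf, fixed; steel roof, 2 cups fixed on top. 200 wide (y), 100 deep (x), roof top z = 50 mm; cups and rail reach z = 103, cups behind x = -25. Origin: centre of underside, on worktop; x to its back, z up. Open front at x = -52 mm: bays centred at y = 48 and -48, 88 mm wide between 8 mm walls, 38 mm high, no floor, shut behind (x = 44) and above. Things come out along -x only.
- tamping_mat: Black ribbed rubber mat fixed flat on the worktop in front of the grinder and to its left, 240 mm long (y) by 150 mm wide (x), 5 mm thick (not the mat far back right). Origin: centre of its underside, on the worktop; z up. The tall coffee grinder fills x > 0.57 m, y -0.17 to 0.12 m (robot frame) between shelf and mat: pass on the robot's side of it.
- bean_scoop_mid (a point): Steel coffee scoop, 149 mm long, bowl 47 mm across, 26 mm high, with a thin handle 12 mm wide; it lies in the other bay, bowl under the roof, handle out in front. Point: middle of its length, 13 mm above its underside; y points to the bowl. To be left alone.

How it is judged:
On the way:
1. the portafilter is drawn fully out of its bay (x of portafilter_mid in the frame of cup_shelf below -0.158 m), for 0.1 s.
At the end, for the whole second after the job is handed in: The portafilter rests flat on the tamping mat, mouth up (within 7 degrees), its middle within 25 mm of the mat's middle along and across the mat, lengthwise within 15 degrees (the basket at either end), at rest; the scoop is within 20 mm of where it started (x of portafilter_mid in the frame of tamping_mat between -0.025 and 0.025 m and y of portafilter_mid in the frame of tamping_mat between -0.025 and 0.025 m and z of portafilter_mid in the frame of tamping_mat below 0.026 m and angle between the y axis of portafilter_mid and the y axis of tamping_mat, either way round below 0.26 rad and angle between portafilter_mid's own z axis and vertical below 0.12 rad and linear speed of portafilter below 0.02 m/s and distance of bean_scoop_mid from where it was at the start of the episode below 0.02 m); the robot touches nothing.
It fails at once if the coffee scoop is moved 20 mm or more (distance of bean_scoop_mid from where it was at the start of the episode above 0.02 m).
It fails at once if the portafilter is dropped onto the mat instead of set down (faster than 0.8 m/s close above it) (linear speed of portafilter above 0.8 m/s and horizontal distance between portafilter_mid and tamping_mat below 0.1 m and z of portafilter_mid in the frame of tamping_mat below 0.05 m).
It also fails if it takes over 38 s, if anything falls off the work surface, if the arm or the gripper's body presses on something with over 40 N, if the wrist force passes 120 N, or if a joint passes its speed limit or range.

ROBOT

A 6-joint arm with a two-finger parallel gripper is mounted at the origin on a cart in front of the work surface, level with it; the furniture and walls round the work are solid. World frame = base frame: x ahead of the robot, y to its left, z up, the work surface at z = 0. Lengths are in m, angles in rad, forces in N, time in s.
With the tool pointing down it reaches from about 0.35 to 1 m from the base axis. Payload 7.1 kg.
Tool frame: the origin (TCP) lies between the finger pads; the fingertips stand r.finger_overhang ahead of it and the grasp point (between the pads) is the TCP (r.finger_overhang is the distance from the TCP to the fingertips, in m); z points along the fingers, y is the line along which they close (so a half turn about z gives the same grasp; the last joint's range is limited). The gripper opens to 85 mm and grips with 20 to 120 N. Pads are 22 mm wide; open, the fingers measure 114 mm over their backs; the gripper's body (76 mm by 85 mm) begins 54 mm behind the grasp point. The pads swing forward as they close: fully open they stand 13 mm farther back than shut.
Start: joints at [-1.241, 0.423, 1.63, -0, 1.089, -0.019], TCP at [0.214, -0.587, 0.25] pointing down, gripper open.
Joint ranges: [-3, 3], [-0.9, 2.11], [0.09, 2.58], [-1.31, 4.45], [0.11, 2.69], [-2.54, 2.54]. Speed limits (rad/s): [2.39, 2.39, 3.01, 3.14, 3.14, 3.14].

INTERFACE

Orientations are given as a unit quaternion [w, x, y, z].
In Python, from cell import sensors, capture, get_calibration, r gives the robot as it stands.
- The arm moves only by the tool move_arm, never from a script. Its argument "increments" is a list of rows, each a list of 7 numbers: the turn, a rotation vector about the world's x, y, z in degrees, then the shift along the world's x, y, z in cm, then the opening, from 0 (shut) to 1 (fully open). A call has 1 to 12 rows; each row is the pose to reach, as a shift and turn from the pose commanded when the call began; what a row does not reach only later rows make up. A row lasts 1/10 s, in which the tool goes at most 50 mm and 8.59 degrees, less where a joint would pass 70% of its speed; a pose out of reach is approached as far as the arm can. A call with a gripper value outside its range is refused whole. The fingers move at their own pace and stop on an object; "squeeze" is the grip in N (left out, the last holds). Time passes only in rows, so rows that repeat a pose let the fingers close. It gives the time, the measured TCP pose, the force, the opening and the grip force at its end, in the units of the state.
- sensors.get_state(): the state, without advancing time (a new reading comes with each control period).
- capture(name): name is "side" or "top" or "wrist"; returns (picture, depth): 480x640x3 uint8, red, green, blue; 480x640 float32, m along the optical axis (not along the pixel's ray), 0 where there is no reading.
- get_calibration(name): a dict with "fx", "fy", "cx", "cy" (pixels), "k1" (the pictures are not rectified: a ray, as slopes to the right and down, at radius r is drawn at 1 + k1 r^2 times it, then the intrinsics apply), "R" (3x3) and "t" (3): a world point X has camera coordinates R X + t. Camera axes: x right, y down, z forward; pixel columns grow to the right and rows downward; lengths in m; the calibration is good to about 2 mm. A picture is of the moment at which its call begins: read the wrist's pose just before it. get_calibration takes no time and is no camera call; for the wrist camera it gives the pose at the moment of the call.
- r.hand_in(): hands the job in; it is judged then, once.
The state is a dict: "time": time; "joint_pos": joint angles; "joint_vel": joint speeds; "joint_efforts": joint torques, N m; "ee_pos": TCP position; "eef_rot": TCP orientation; "contact_force": force on the tool from outside, world axes, zero at the start; "torque": the same for the moment, N m; "finger_gap": finger opening in m; "grip_force": force on a finger pad.
Only numpy, scipy, OpenCV 4.12 (cv2) and the standard library are available. Lean on these libraries where they do the work, as an engineer would, in place of code of your own. Each camera call takes 0.05 s, during which the arm holds its last target. There are 200 camera calls.

## Working session

There is one attempt and no reset: what is moved stays moved. The work goes in short steps, Python scripts to look and compute and a tool call to move; the robot and the scene stay as the last step left them, time stands still between calls to the robot, and variables do not carry over. Pictures are saved under pics/ and viewed, at most 10 in all, crops included, and the job is handed in when it is done.

Besides the shell and the picture viewer there is one more tool, called after ">>>" as name([rows], argument=value, ...), one row to a line, values as JSON. move_arm: Moves the arm, as the interface text tells. Its arguments: {"type":"object","properties":{"increments":{"type":"array","items":{"type":"array","items":{"type":"number"}}},"squeeze":{"type":"number"}},"required":["increments"]}

```bash
mkdir -p pics
cat > h.py <<'E'
import numpy as np,cv2
from cell import sensors,capture,get_calibration,r
def ray(c,uv):
    # undistort by fixed-point; returns world origin, dirs
    uv=np.atleast_2d(uv).astype(float)
    d=np.c_[(uv[:,0]-c['cx'])/c['fx'],(uv[:,1]-c['cy'])/c['fy']];s=d.copy()
    for _ in range(20): s=d/(1+c['k1']*(s**2).sum(1,keepdims=True))
    R=np.array(c['R']);t=np.array(c['t'])
    return -R.T@t,np.c_[s,np.ones(len(s))]@R
def onplane(c,uv,z):
    o,d=ray(c,uv);return o+d*((z-o[2])/d[:,2])[:,None]
def bydepth(c,uv,dep):
    o,d=ray(c,uv);return o+d*np.atleast_1d(dep)[:,None]
E
python3 - <<'E'
from h import *
for n in ['top','side']:
    p,d=capture(n);np.savez(f'{n}0.npz',p=p,d=d);cv2.imwrite(f'pics/{n}0.png',p[:,:,::-1])
    c=get_calibration(n);print(n,-np.array(c['R']).T@c['t'],np.array(c['R'])[2])
s=sensors.get_state();print(s['time'],s['ee_pos'],s['eef_rot'],s['finger_gap'],r.finger_overhang)
E
```

```text
top [ 0.47324023 -0.07935224  1.01601369] [ 1.14325141e-01  3.39923236e-04 -9.93443328e-01]
side [ 0.60117619 -0.81806209  0.45405686] [-0.03246875  0.86799554 -0.49550935]
0.1 [ 0.21348498 -0.58690233  0.24961219] [-7.02266437e-04  9.84828114e-01  1.73531207e-01 -1.10887579e-04] 0.08550338425079701 0.019
```

View pics/top0.png

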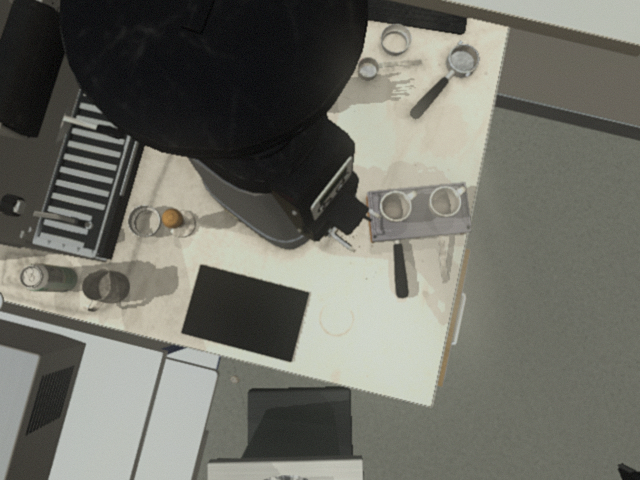

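View pics/side0.png

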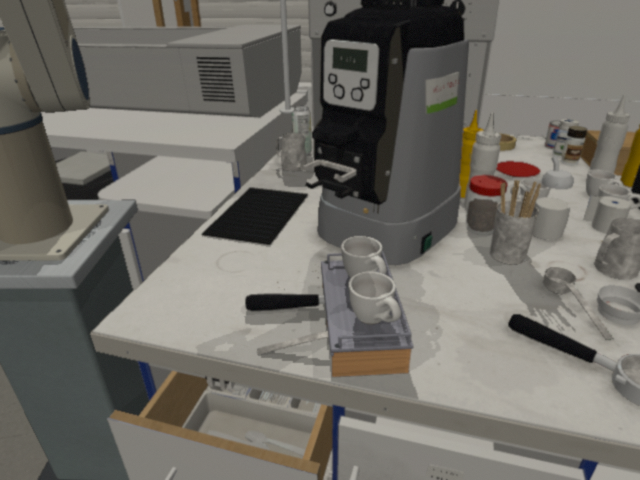

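The top view shows the mat with corners near (202,265), (310,291), (293,361) and (182,335). The black grip runs from (398,243) to (402,297), in the left bay of the shelf (roof corners about (367,190), (468,184), (470,235), (372,241)). The scoop handle is at about (445,240–280). The decoy portafilter at the back right is not the target.

Run:
```python
from h import *
c=get_calibration('top');z=np.load('top0.npz');p=z['p'];d=z['d']
g=cv2.cvtColor(p,cv2.COLOR_RGB2GRAY)
def blob(g,box,th):
    x0,y0,x1,y1=box;m=np.zeros_like(g);m[y0:y1,x0:x1]=(g[y0:y1,x0:x1]<th)*255
    k=max(cv2.findContours(m,0,2)[0],key=cv2.contourArea);return k.reshape(-1,2)
k=blob(g,(170,255,320,370),60)
P=onplane(c,k,.005);rc=cv2.minAreaRect((P[:,:2]*1000).astype(np.float32));print('mat',rc,cv2.boxPoints(rc).tolist())
k=blob(g,(385,243,415,305),75)
print(cv2.boundingRect(k))
P=onplane(c,k,.013);rc=cv2.minAreaRect((P[:,:2]*1000).astype(np.float32));print('grip',rc,cv2.boxPoints(rc).tolist())
# depth heights
for uv in [(402,270),(400,255),(245,310),(410,225),(340,320)]:
    print(uv,bydepth(c,uv,d[uv[1],uv[0]]))
R=onplane(c,[(368,192),(468,184),(470,235),(372,241)],.05);print('roof',R)
# side
c=get_calibration('side');z=np.load('side0.npz');p=z['p'];d=z['d'];g=cv2.cvtColor(p,cv2.COLOR_RGB2GRAY)
k=blob(g,(235,285,322,320),70);P=onplane(c,k,.013);rc=cv2.minAreaRect((P[:,:2]*1000).astype(np.float32));print('grip side',cv2.boundingRect(k),rc,cv2.boxPoints(rc).tolist())
S=onplane(c,[(262,351),(325,338)],.01);print('scoop',S)
print('roof side front edge',onplane(c,[(322,262),(331,352)],.05),'back right',onplane(c,[(408,347)],.05))
cv2.imwrite('pics/s1.png',cv2.resize(p[230:380,230:430,::-1],None,fx=4,fy=4))
```

```text
mat ((452.0325012207031, 74.89324951171875), (234.56214904785156, 145.705078125), 73.96478271484375) [[349.6181640625, -17.70074462890625], [489.6541442871094, -57.94859313964844], [554.4468383789062, 167.48724365234375], [414.4108581542969, 207.73509216308594]]
(394, 244, 14, 53)
grip ((531.2130126953125, -250.6018829345703), (109.45565795898438, 22.62856674194336), 3.6603028774261475) [[475.8745422363281, -242.80455017089844], [477.3191223144531, -265.386962890625], [586.551513671875, -258.39923095703125], [585.10693359375, -235.81680297851562]]
(402, 270) [[ 0.53062607 -0.25407103  0.02339592]]
(400, 255) [[ 0.56190907 -0.2513494   0.02351166]]
(245, 310) [[0.45687323 0.07472033 0.00598389]]
(410, 225) [[ 0.62025009 -0.26991487  0.05054963]]
(340, 320) [[ 0.43070363 -0.12340405 -0.00047302]]
roof [[ 0.69118046 -0.18710926  0.05      ]
 [ 0.70256331 -0.39406067  0.05      ]
 [ 0.59648555 -0.39134946  0.05      ]
 [ 0.58960138 -0.19123979  0.05      ]]
grip side (246, 294, 73, 17) ((531.1973876953125, -251.47877502441406), (113.31333923339844, 39.99172592163086), 0.08079282939434052) [[474.5125732421875, -231.56283569335938], [474.5689697265625, -271.55450439453125], [587.8822021484375, -271.39471435546875], [587.8258056640625, -231.40304565429688]]
scoop [[ 0.51305551 -0.35546168  0.01      ]
 [ 0.5985913  -0.32946661  0.01      ]]
roof side front edge [[ 0.59398044 -0.19581856  0.05      ]
 [ 0.60619009 -0.39844974  0.05      ]] back right [[ 0.70158277 -0.38952366  0.05      ]]
```

View pics/s1.png

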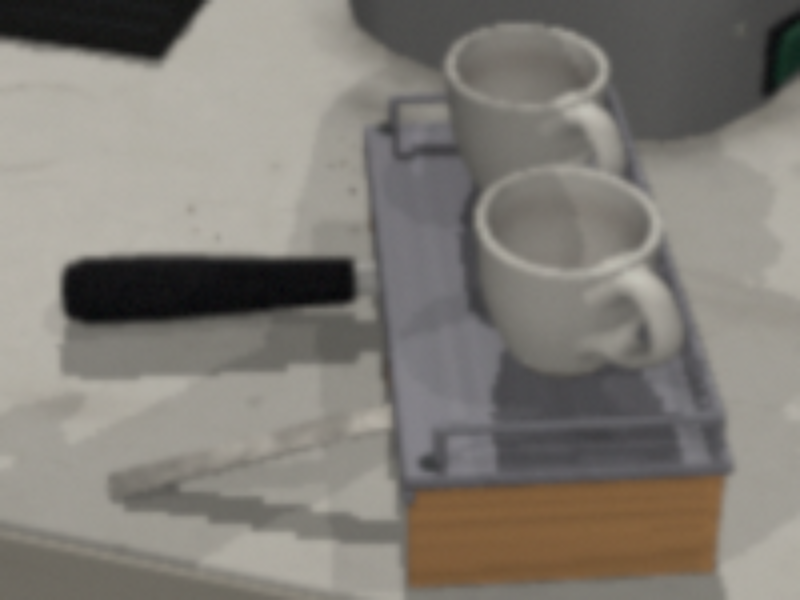

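The side crop shows the black grip from about (62,290) to (355,280), the steel neck entering the left bay at about (365,280), and the scoop handle in the other bay. Top and side views agree: grip axis at about +3.7° and mid-length near (0.580, -0.248). The grip is 22–26 mm wide with its top at 0.0235. The mat centre is (0.452, 0.075) with its long axis at 74° from world x.

I'll move above the grip at x = 0.535.

>>> move_arm([
  [0, 0, -16.3, 32.1, 33.6, -13, 1],
  [0, 0, -16.3, 32.1, 33.6, -13, 1],
  [0, 0, -16.3, 32.1, 33.6, -13, 1],
  [0, 0, -16.3, 32.1, 33.6, -13, 1],
  [0, 0, -16.3, 32.1, 33.6, -13, 1],
  [0, 0, -16.3, 32.1, 33.6, -13, 1],
  [0, 0, -16.3, 32.1, 33.6, -13, 1],
  [0, 0, -16.3, 32.1, 33.6, -13, 1],
  [0, 0, -16.3, 32.1, 33.6, -13, 1],
  [0, 0, -16.3, 32.1, 33.6, -13, 1],
  [0, 0, -16.3, 32.1, 33.6, -13, 1],
  [0, 0, -16.3, 32.1, 33.6, -13, 1],
], squeeze=70)

```text
time: 1.3
ee_pos: [0.5345, -0.2507, 0.1197]
eef_rot: [-0.0, 0.999, 0.033, -0.001]
contact_force: [-0.2, -0.1, 0.1]
finger_gap: 0.0851
grip_force: 0.0
```

Run:
```python
from h import *
s=sensors.get_state();c=get_calibration('wrist');p,d=capture('wrist');cv2.imwrite('pics/w1.png',p[:,:,::-1])
print(s['time'],s['ee_pos'],s['eef_rot'],s['joint_pos'])
g=cv2.cvtColor(p,cv2.COLOR_RGB2GRAY)
# expected grip ends
X=np.array([[.4766,-.2541,.013],[.5858,-.2471,.013]]);Y=X@np.array(c['R']).T+c['t'];q=Y[:,:2]/Y[:,2:];q=q*(1+c['k1']*(q**2).sum(1,keepdims=True));print(q*[c['fx'],c['fy']]+[c['cx'],c['cy']])
```

```text
1.3 [ 0.53445765 -0.25068566  0.11974097] [-2.35095815e-04  9.99452574e-01  3.30767180e-02 -6.54662949e-04] [-4.58642164e-01  5.48644688e-01  1.78511473e+00 -2.81469452e-04
  8.09209456e-01  1.04618302e+00]
[[320.08423641 323.84016057]
 [320.22166545 169.53170484]]
```

View pics/w1.png

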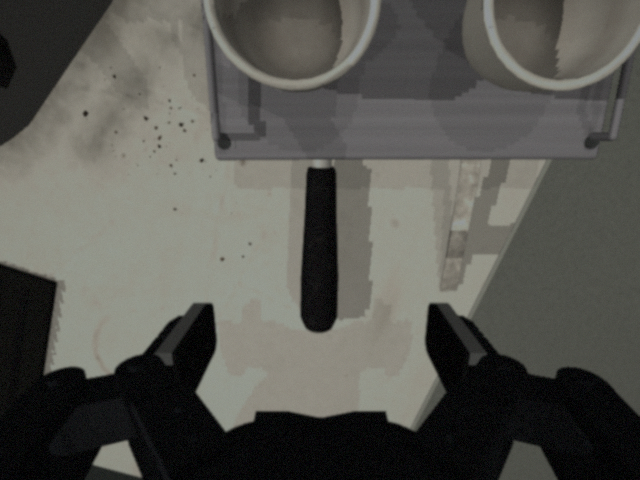

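The wrist view confirms the grip is centred at column 320, from row 167 to row 332, parallel to the tool axis as predicted. The scoop handle is clear at column 455. I'll descend and close.

>>> move_arm([
  [0, 0, 0, 0, 0, -4, 1],
  [0, 0, 0, 0, 0, -7.5, 1],
  [0, 0, 0, 0, 0, -9.8, 1],
  [0, 0, 0, 0, 0, -9.8, 1],
  [0, 0, 0, 0, 0, -9.8, 0],
  [0, 0, 0, 0, 0, -9.8, 0],
  [0, 0, 0, 0, 0, -9.8, 0],
  [0, 0, 0, 0, 0, -9.8, 0],
  [0, 0, 0, 0, 0, -9.8, 0],
  [0, 0, 0, 0, 0, -9.8, 0],
  [0, 0, 0, 0, 0, -9.8, 0],
  [0, 0, 0, 0, 0, -9.8, 0],
], squeeze=70)

```text
time: 2.55
ee_pos: [0.5352, -0.2518, 0.0238]
eef_rot: [0.001, 0.999, 0.032, 0.001]
contact_force: [-2.2, -0.9, 8.7]
finger_gap: 0.0213
grip_force: 68.0
```

>>> move_arm([
  [0, 0, 0, 0, 0, 0.4, 0],
  [0, 0, 0, -1, -0.05, 0.4, 0],
  [0, 0, 0, -2, -0.1, 0.4, 0],
  [0, 0, 0, -3.5, -0.18, 0.4, 0],
  [0, 0, 0, -5, -0.25, 0.4, 0],
  [0, 0, 0, -6.5, -0.33, 0.4, 0],
  [0, 0, 0, -8, -0.4, 0.4, 0],
  [0, 0, 0, -9.5, -0.48, 0.4, 0],
  [0, 0, 0, -11, -0.55, 0.4, 0],
  [0, 0, 0, -12, -0.6, 0.4, 0],
  [0, 0, 0, -12, -0.6, 0.4, 0],
  [0, 0, 0, -12, -0.6, 0.4, 0],
])

```text
time: 3.75
ee_pos: [0.4148, -0.2576, 0.0264]
eef_rot: [0.0, 0.999, 0.032, 0.0]
contact_force: [-0.0, -0.0, -4.8]
finger_gap: 0.021
grip_force: 68.7
```

Run:
```python
from h import *
s=sensors.get_state();print(s['joint_pos'])
p,d=capture('side');cv2.imwrite('pics/s2.png',p[:,:,::-1])
```

```text
[-5.80131325e-01  6.16496832e-01  2.02947498e+00  8.67899532e-05
  4.95060386e-01  9.26690916e-01]
```

View pics/s2.png

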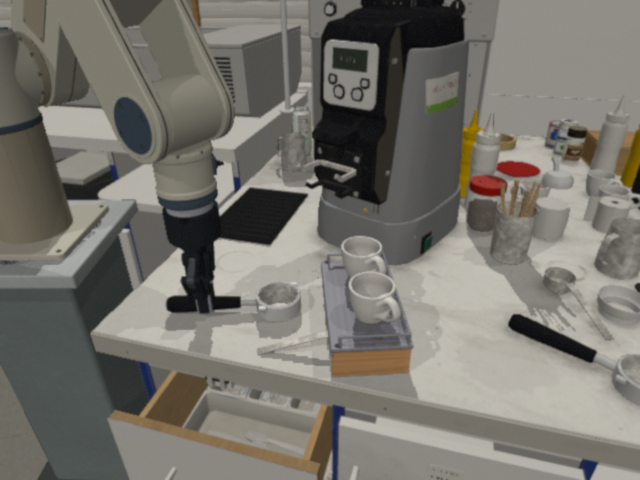

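The portafilter is fully out and hanging level (its weight of 4.8 N shows on the wrist), and the scoop is undisturbed. Next I'll lift, turn +70° and carry it left at x ≈ 0.42–0.44.

>>> move_arm([
  [0, 0, 0, 0, 0, 2.5, 0],
  [0, 0, 7, -0.5, 0, 5, 0],
  [0, 0, 14, -1, 0, 6, 0],
  [0, 0, 21, -1, 0.5, 6, 0],
  [0, 0, 28, -1, 1.5, 6, 0],
  [0, 0, 35, -1, 3.5, 6, 0],
  [0, 0, 42, -0.5, 6, 6, 0],
  [0, 0, 49, 0, 9, 6, 0],
  [0, 0, 56, 0.5, 12, 6, 0],
  [0, 0, 63, 1, 15.5, 6, 0],
  [0, 0, 70, 1.5, 19, 6, 0],
  [0, 0, 70, 2, 22, 6, 0],
])

```text
time: 5.0
ee_pos: [0.4354, -0.0355, 0.0864]
eef_rot: [0.0, 0.799, 0.601, 0.0]
contact_force: [-0.1, -0.7, -5.6]
finger_gap: 0.0208
grip_force: 69.5
```

>>> move_arm([
  [0, 0, 0, 0.2, 3, 0, 0],
  [0, 0, 0, 0.4, 5.5, 0, 0],
  [0, 0, 0, 0.5, 7, 0, 0],
  [0, 0, 0, 0.5, 7, 0, 0],
  [0, 0, 0, 0.5, 7, 0, 0],
])

```text
time: 5.5
ee_pos: [0.4401, 0.033, 0.0864]
eef_rot: [0.0, 0.8, 0.6, 0.0]
contact_force: [1.0, -0.2, -4.8]
finger_gap: 0.0212
grip_force: 69.5
```

Run:
```python
from h import *
s=sensors.get_state();print(s['time'],s['ee_pos'],s['eef_rot'],s['contact_force'])
p,d=capture('top');np.savez('top1.npz',p=p,d=d)
a=cv2.resize(p[235:375,160:340,::-1],None,fx=3,fy=3)
p,d=capture('side');b=cv2.resize(p[150:290,120:320,::-1],None,fx=2.7,fy=2.7)
cv2.imwrite('pics/c1.png',a);cv2.imwrite('pics/c2.png',b)
```

```text
5.5 [0.44007668 0.0329769  0.08635441] [2.08862048e-04 7.99791134e-01 6.00278322e-01 1.84553624e-04] [ 1.04672407 -0.151668   -4.77631155]
```

View pics/c1.png

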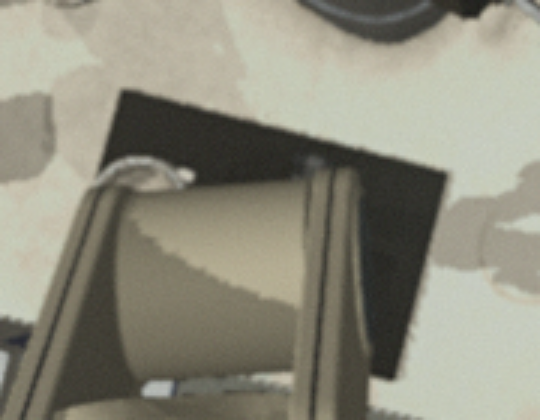

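View pics/c2.png

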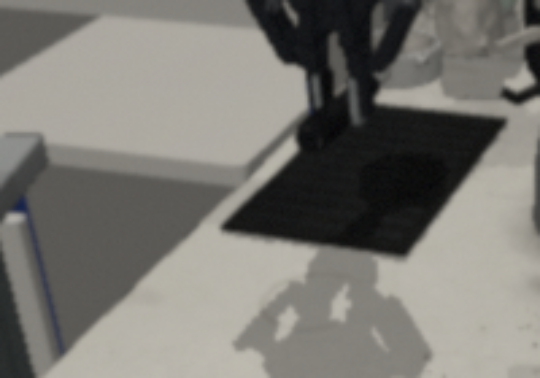

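The top crop shows the arm over the mat, with the basket rim near the mat's far-left end at crop (145,175). The side crop shows the grip over the mat's near end at (320,130). I'll lower it gently.

>>> move_arm([
  [0, 0, 0, 0, 0, -2, 0],
  [0, 0, 0, 0, 0, -4, 0],
  [0, 0, 0, 0, 0, -5, 0],
  [0, 0, 0, 0, 0, -5.4, 0],
  [0, 0, 0, 0, 0, -5.6, 0],
  [0, 0, 0, 0, 0, -5.75, 0],
  [0, 0, 0, 0, 0, -5.75, 0],
])

```text
time: 6.3
ee_pos: [0.44, 0.0326, 0.0292]
eef_rot: [0.0, 0.8, 0.6, 0.0]
contact_force: [-0.5, -0.9, -2.6]
finger_gap: 0.0211
grip_force: 69.7
```

>>> move_arm([
  [0, 0, 0, 0, 0, -0.1, 0],
  [0, 0, 0, 0, 0, -0.1, 0.4],
  [0, 0, 0, 0, 0, -0.1, 0.7],
  [0, 0, 0, 0, 0, -0.1, 1],
  [0, 0, 0, 0, 0, -0.1, 1],
  [0, 0, 0, 0, 0, -0.1, 1],
  [0, 0, 0, 0, 0, -0.1, 1],
  [0, 0, 0, 0, 0, 3, 1],
  [0, 0, 0, 0, 0, 7, 1],
  [0, 0, 0, 0, 0, 11, 1],
  [0, 0, 0, 0, 0, 15, 1],
  [0, 0, 0, -2, -4, 17, 1],
])

```text
time: 7.5
ee_pos: [0.4234, -0.0057, 0.2024]
eef_rot: [0.002, 0.799, 0.601, 0.003]
contact_force: [0.8, -0.8, -0.7]
finger_gap: 0.0853
grip_force: 0.0
```

>>> move_arm([
  [0, 0, 0, -3, -5, 0, 1],
  [0, 0, 0, -3, -10, 0, 1],
  [0, 0, 0, -3, -15, 0, 1],
  [0, 0, 0, -3, -20, 0, 1],
  [0, 0, 0, -3, -25, 0, 1],
  [0, 0, 0, -3, -25, 0, 1],
])

```text
time: 8.1
ee_pos: [0.39, -0.2622, 0.1992]
eef_rot: [0.002, 0.802, 0.598, 0.0]
contact_force: [-0.7, 0.8, 0.5]
finger_gap: 0.0859
grip_force: 0.0
```

Run:
```python
from h import *
s=sensors.get_state();print(s['time'],s['ee_pos'],s['contact_force'])
p,d=capture('top');c=get_calibration('top')
cv2.imwrite('pics/f1.png',cv2.resize(p[200:375,160:480,::-1],None,fx=2.5,fy=2.5))
x0,y0=170,255;D=d[y0:370,x0:320];v,u=np.nonzero(D>0)
P=bydepth(c,np.c_[u+x0,v+y0],D[v,u])
o=np.array([.452,.075]);q=P[:,:2]-o;a=np.array([.276,.961]);b=np.array([.961,-.276])
L=q@a;W=q@b;m=(abs(L)<.13)&(abs(W)<.085)&(P[:,2]>.014)&(P[:,2]<.06)
print(m.sum(),'L',np.percentile(L[m],[1,99]),'W',np.percentile(W[m],[1,99]))
for lo,hi in [(-.11,-.06),(-.06,-.02),(-.02,.01),(.03,.11)]:
    k=m&(L>lo)&(L<hi);print(lo,k.sum(),W[k].mean(),np.percentile(P[k,2],[50,95]))
```

```text
8.1 [ 0.38999151 -0.26216816  0.19923782] [-0.73095112  0.7595686   0.4857923 ]
1106 L [-0.10273765  0.09666988] W [-0.03055898  0.0333023 ]
-0.11 281 0.0009463298170181861 [0.02747622 0.03197412]
-0.06 216 0.0010255948290063305 [0.02663605 0.03072351]
-0.02 135 0.0008939247611684401 [0.02520146 0.02922427]
0.03 412 0.0005342661820819639 [0.02948946 0.03318131]
```

View pics/f1.png

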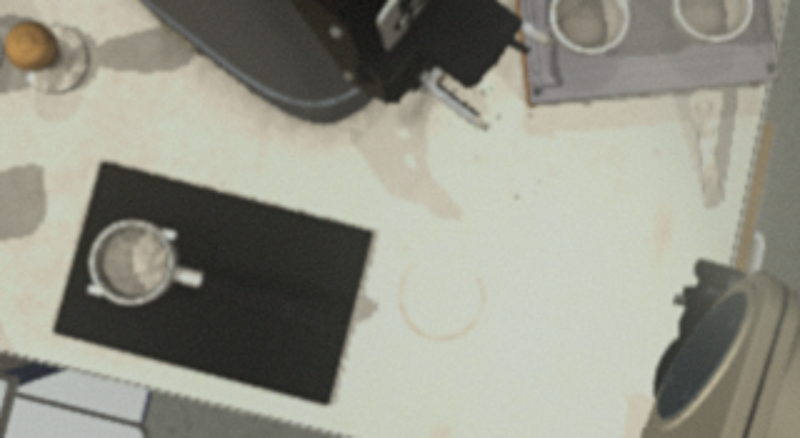

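The portafilter lies lengthwise and centred on the mat, with the basket at about (132,262) in this crop. Depth puts it within about 3 mm of the middle, flat and aligned. The scoop handle is still in its bay at about (710,150), and the robot is clear.

```bash
python3 -c "
from cell import r
print(r.hand_in())"
```

```text
the job is handed in; nothing more can be done
None
```

I set the portafilter down flat, basket mouth up, lengthwise and within about 3 mm of the mat's middle by my last depth measurement, left the scoop in its bay, and handed the job in at about 8 s; hand-in returned no verdict.

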